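Shut and lock the utensil case to the mark

ROBOT

A 6-joint arm with a two-finger parallel gripper is mounted at the origin on the work surface. World frame = base frame: x ahead of the robot, y to its left, z up, the work surface at z = 0. Lengths are in m, angles in rad, forces in N, time in s.
With the tool pointing down it reaches from about 0.15 to 0.775 m from the base axis. Payload 6.1 kg.
Tool frame: the origin (TCP) lies between the finger pads; the fingertips stand 14 mm ahead of it and the grasp point (between the pads) lies 5 mm behind it; z points along the fingers, y is the line along which they close (so a half turn about z gives the same grasp; the last joint's range is limited). The gripper opens to 85 mm and grips with 20 to 120 N. Pads are 22 mm wide; open, the fingers measure 114 mm over their backs; the gripper's body (76 mm by 85 mm) begins 54 mm behind the grasp point. The pads swing forward as they close: fully open they stand 13 mm farther back than shut.
Start: joints at [1.146, 0.126, -0.04, 1.405, 0, 1.571], TCP at [0.216, 0.478, 0.245] pointing down, gripper open.
Joint ranges: [-2.72, 2.72], [-0.95, 1.95], [-1.27, 1.35], [-1.78, 2.02], [-1.46, 1.47], [-3.14, 3.14]. Speed limits (rad/s): [2.39, 2.39, 3.01, 3.14, 3.14, 3.14].

INTERFACE

Orientations are given as a rotation vector (axis times angle).
In Python, from rig import r, camera gives the robot as it stands.
- The arm moves only by the tool drive_tool, never from a script. Its argument "rows" is a list of rows, each a list of 3 entries, a list of its own where there are three numbers: the opening in per cent of the stroke, from 0 (shut) to 100 (fully open), then the shift along the tool's x, y, z in units of 60 mm (1.0 is 60 mm), then the turn, a rotation vector about the tool's x, y, z in units of 0.12 rad (1.0 is 0.12 rad). A call has 1 to 12 rows; each row shifts and turns the commanded pose from where the row before left it, along the tool's axes as they then stand; what a row does not reach is not made up. A row lasts 1/8 s, in which the tool goes at most 62.5 mm and 10.7 degrees, less where a joint would pass 70% of its speed; a pose out of reach is approached as far as the arm can. A call with a number of a shift or a turn outside -1 to 1 is refused whole. A call with a gripper value outside its range is refused whole. The fingers move at their own pace and stop on an object; the grip force is fixed at half the most. Time passes only in rows, so rows that do not move let the fingers close. It gives the time, the measured TCP pose, the force, the opening and the grip force at its end, in the units of the state.
- r.sense(): the state, without advancing time (a new reading comes with each control period).
- camera(name): name is "side" or "top"; returns a dict with "color" (400x640x3 uint8, red, green, blue), "z_map" (400x640 float32, m along the optical axis (not along the pixel's ray), 0 where there is no reading), "camera_matrix" (3x3 intrinsics, pixels), "k1" (the pictures are not rectified: a ray, as slopes to the right and down, at radius r is drawn at 1 + k1 r^2 times it, then the intrinsics apply), "R" (3x3) and "t" (3): a world point X has camera coordinates R X + t. Camera axes: x right, y down, z forward; pixel columns grow to the right and rows downward; lengths in m; the calibration is good to about 2 mm. A picture is of the moment at which its call begins.
- r.sign_off(): hands the job in; it is judged then, once.
The state is a dict: "time": time; "joint_positions": joint angles; "qd": joint speeds; "effort": joint torques, N m; "position": TCP position; "ee_rot": TCP orientation; "contact_force": force on the tool from outside, world axes, zero at the start; "wrist_torque": the same for the moment, N m; "width": finger opening in m; "finger_force": force on a finger pad.
Only numpy, scipy, OpenCV 4.12 (cv2) and the standard library are available. Lean on these libraries where they do the work, as an engineer would, in place of code of your own. Each camera call takes 0.05 s, during which the arm holds its last target. There are 200 camera calls.

TASK

Shut the tea-utensil case and lock it: swing its open panel gently down onto the rubber seal, then bear down on the key so that the seal gives and the lock's tongue can slip under its keeper, and turn the lock wheel clockwise until the red pointer comes round to the green mark on the wheel's far side. Then let go, leaving the panel held down by the lock. Do not crush the seal, do not force the key when it binds, and leave the other goods on the cart alone.

Things in the scene. Friction and masses are not known exactly. Their poses are not given: they have to be found in the camera images.
- case: Paulownia utensil case lying on its back on the cart, 280 (x) by 320 (y) by 110 (z) mm, 10 mm walls, open side up; fixed. Origin at the centre of its underside; x points from its front wall (nearest the robot) to its hinged edge, z up.
- panel (a joint): Angle in rad of the case's front panel (276 x 316 x 12 mm, 0.26 kg with its lock), now on top, hinged along the case's far (+x) top edge, about the case's +y: 0 = flush on the rim, larger = raised. A stiff hinge (0.5 N m of friction) holds it where it is left. It meets the seal somewhere between 0.025 and 0.055; held down by the lock it stays about 0.02 below that.
- panel_hinge (a point): On the panel's hinge line, at its middle, 110 mm above the cart; axes move with the panel (x along the panel away from its free edge, z out of its outer face).
- panel_edge (a point): On the panel's outer face, at mid-width, 20 mm in from the free edge and 260 mm from the hinge line: a place to push. The lock wheel reaches past this point; go 80 mm sideways along the panel (its y) to push clear of the wheel.
- lock (a joint): Angle of the chrome lock wheel in rad, growing clockwise as seen from above: 0 = open stop, pointer to the case's left (+y); 1.571 = red pointer at the green mark, on the far (+x) side of the wheel, tongue straight under the keeper; 1.95 = end stop. Turns with about 0.05 N m of friction when free and stays where it is left.
- lock_grip (a point): Middle of the black key head (26 mm long, 10 thick, 22 tall) standing in the middle of the chrome lock wheel (disc 72 mm wide, face 9 mm above the panel); key and wheel turn as one. The point is 24 mm above the panel's outer face; the key head reaches 11 mm above and below it. Axes turn with the wheel: x along the key head's length towards the pointer, y across its thickness, z up the lock's axis.
- lock_pointer (a point): Tip of the red pointer on the wheel's rim, 44 mm from the lock's axis. The lock's axis stands 235 mm from the hinge line, at mid-width of the panel.
- lock_mark (a point): Centre of the green mark on the white arc plate behind the wheel, fixed to the panel, 52 mm from the lock's axis on its far side (towards the hinge). The mark spans 0.1 rad either side.
- seal_rim (a point): Dark sponge-rubber strip along the top of the front wall, 290 mm long, standing 7 to 15 mm above the rim (it differs from case to case; hard to measure). Springy, about 2.1 N per mm for 6.5 mm, then solid: more than 22 N on it (about 26 N pressed down at the lock) crushes it. This point: the rim under it, middle of the front wall.
- keeper_wall (a point): Chrome keeper on the inside of the front wall; its lip, 9 mm thick, reaches 14 mm inwards. The lock's tongue (31 mm long, pointing away from the pointer) meets the lip's side at a lock angle of about 0.63 and binds unless the panel is pressed down. The lip is set to suit the seal: passing freely takes a push of about 14 or 15 N down on the lock. This point: on the wall, 10 mm below the rim.
- vase: Bronze bud vase, 72 mm wide, 160 mm tall; origin under its centre. Not to be disturbed.
- dish_a: White porcelain sweets dish, 104 mm wide, 24 mm high; origin under its centre. Not to be disturbed.
- dish_b: The second such dish; origin under its centre. Not to be disturbed.
- caddy: Dark red lacquer tea caddy, 68 mm wide, 66 mm tall; origin under its centre. Not to be disturbed.
- whisk_stand: Green glazed whisk stand, 60 mm wide, 80 mm tall; origin under its centre. Not to be disturbed.
- ring_a: Brass kettle ring lying flat, the lower of a stacked pair, 72 mm outside, 7 mm thick; origin under its centre. Not to be disturbed.
- ring_b: The second kettle ring, lying on the first; origin under its centre. Not to be disturbed.

How it is judged:
On the way, in this order (a step that is already met when the one before it is completed fails the run):
1. the panel is down on its seal (value of joint panel below 0.058 rad and contact force between seal_c0 and anything else above 1 N), for 0.1 s.
2. the tongue is under the keeper, panel pressed down (value of joint lock above 1.15 rad and value of joint panel below 0.04 rad), for 0.1 s.
At the end, for the whole second after the job is handed in: The panel is down (below 0.040 rad) and held there by the lock's tongue bearing up under the keeper (more than 1 N), the lock stands at 1.571 rad within 0.15 rad (red pointer on the green mark), and both are at rest (value of joint lock between 1.421 and 1.721 rad and value of joint panel below 0.04 rad and velocity of joint lock between -0.05 and 0.05 rad/s and velocity of joint panel below 0.05 rad/s and contact force between keeper_c0 and anything else above 1 N); the robot touches nothing.
It fails at once if the seal is crushed or the panel slammed on it (more than 22 N on the seal) (contact force between seal_c0 and anything else above 22 N).
It fails at once if the key is forced: the tongue is driven against the keeper with more than 20 N (contact force between keeper_c0 and anything else above 20 N).
It fails at once if a bystander is moved more than 20 mm or tipped (distance of any of vase, dish_a, dish_b, caddy, whisk_stand, ring_a, ring_b from where it was at the start of the episode above 0.02 m or angle between any of vase, dish_a, dish_b, caddy, whisk_stand, ring_a, ring_b's own z axis and vertical above 0.3 rad).
It also fails if it takes over 61 s, if anything falls off the work surface, if the arm or the gripper's body presses on something with over 40 N, if the wrist force passes 120 N, or if a joint passes its speed limit or range.

## Working session

There is one attempt and no reset: what is moved stays moved. The work goes in short steps, Python scripts to look and compute and a tool call to move; the robot and the scene stay as the last step left them, time stands still between calls to the robot, and variables do not carry over. Pictures are saved under pics/ and viewed, at most 10 in all, crops included, and the job is handed in when it is done.

Besides the shell and the picture viewer there is one more tool, called after "Call:" as name(argument=value, ...) on one line, values as JSON. drive_tool: Moves the arm, as the interface text tells. Shifts and turns lie within -1 to 1; 1 stands for 60 mm of shift or 0.12 rad of turn. Its arguments: {"type":"object","properties":{"rows":{"type":"array"}},"required":["rows"]}

```bash
mkdir -p pics
cat > h.py <<'E'
import numpy as np, cv2
from rig import r, camera
def pts(c):
    K=c["camera_matrix"];h,w=c["z_map"].shape
    u,v=np.meshgrid(np.arange(w),np.arange(h))
    n=cv2.undistortPoints(np.stack([u,v],-1).reshape(-1,1,2).astype(np.float64),K,np.array([c["k1"],0,0,0.])).reshape(h,w,2)
    z=c["z_map"]; P=np.dstack([n*z[...,None],z])
    return (P-c["t"])@c["R"]
E
python3 - <<'E'
from h import *
for n in("side","top"):
    c=camera(n); cv2.imwrite(f"pics/{n}0.png",c["color"][...,::-1]); np.savez(f"{n}0.npz",**c)
    print(n,-c["R"].T@c["t"],c["k1"],(c["z_map"]>0).mean())
print(r.sense())
E
```

```text
side [ 0.49135308 -0.67122341  0.80912037] -0.09472150447606892 0.99594921875
top [ 0.44340069 -0.01477498  1.20670921] -0.06858059706370402 0.996078125
{'time': 0.1, 'joint_positions': array([ 1.14599042e+00,  1.26324709e-01, -4.04962535e-02,  1.40537503e+00,
        3.11971469e-05,  1.57081582e+00]), 'qd': array([-1.24671611e-03, -1.50117720e-03,  2.84747382e-03,  3.61979559e-05,
        1.28258344e-03,  3.23091791e-04]), 'effort': array([ 6.49053163e-04, -4.36905348e+01,  3.53605092e+01,  1.37943853e-02,
        3.27223859e-05, -3.89262297e-06]), 'position': array([0.21623025, 0.4780374 , 0.2446086 ]), 'ee_rot': array([-6.62238633e-01, -3.07066678e+00,  2.13864015e-03]), 'contact_force': array([ 0.63724904, -0.98194584, -0.61380018]), 'wrist_torque': array([-0.0537556 , -0.00455331, -0.02236127]), 'finger_force': 0.0, 'width': 0.08553313524169348}
```

View pics/side0.png

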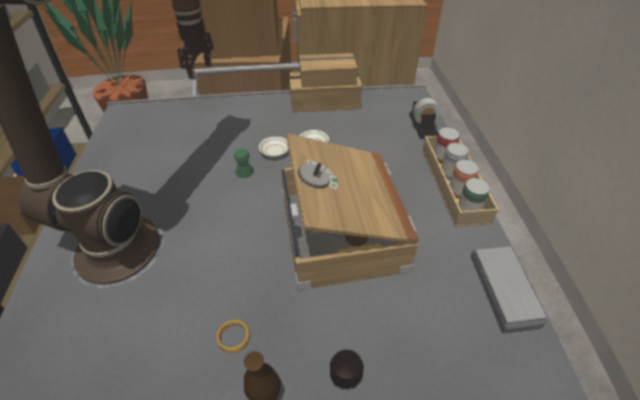

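View pics/top0.png

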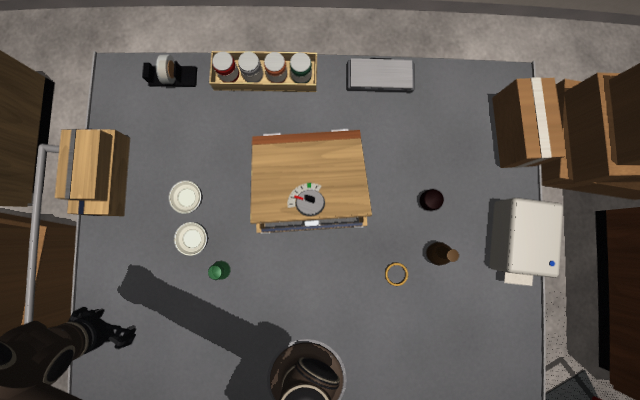

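The side view shows the half-open panel with the wheel at (315,174). In the top view the panel spans (250–370, 130–222), with the wheel at (309,201), the red pointer at (297,197) and the green mark at (309,185).

```bash
cat > meas.py <<'E'
from h import *
def meas(c,box=(245,120,375,230)):
    P=pts(c); x0,y0,x1,y1=box
    hsv=cv2.cvtColor(c["color"],cv2.COLOR_RGB2HSV)
    H,S,V=[hsv[...,i].astype(int) for i in range(3)]
    B=np.zeros(H.shape,bool);B[y0:y1,x0:x1]=1
    wood=B&(H>10)&(H<25)&(S>80)&(V>100)
    m=cv2.erode(wood.astype(np.uint8),np.ones((5,5)))>0
    X=P[m&(P[...,2]>.105)]
    for _ in range(6):
        ctr=np.median(X,0); n=np.linalg.svd(X-X.mean(0),full_matrices=False)[2][2]; n*=np.sign(n[2])
        d=(X-X.mean(0))@n; k=abs(d)<max(2*np.median(abs(d)),.001); X=X[k]
    c0=X.mean(0); tilt=np.arccos(n[2]); az=np.arctan2(-n[1],-n[0])
    print("plane c",c0.round(4),"n",n.round(4),"tilt",tilt.round(4),"downslope yaw",az.round(4),"rms",d.std().round(4),len(X))
    K=c["camera_matrix"];C=-c["R"].T@c["t"]
    def ray(u,v,off):
        q=cv2.undistortPoints(np.array([[[u,v]]],float),K,np.array([c["k1"],0,0,0.]))[0,0]
        D=c["R"].T@np.array([q[0],q[1],1]); return C+D*((c0+n*off-C)@n)/(D@n)
    for nm,mk,off in(("red",B&((H<6)|(H>172))&(S>130)&(V>110),.009),("green",B&(H>45)&(H<85)&(S>100)&(V>60),.002),("blackkey",B&(V<45),.035),("grey",B&(S<40)&(V>70)&(V<190),.009)):
        N,L,st,ce=cv2.connectedComponentsWithStats(mk.astype(np.uint8))
        for i in np.argsort(-st[1:,4])[:2]+1: print(nm,ce[i].round(1),st[i],ray(*ce[i],off).round(4))
    cnt=max(cv2.findContours(wood.astype(np.uint8),0,2)[0],key=cv2.contourArea)
    cnt=cv2.convexHull(cnt)
    ap=cv2.approxPolyDP(cnt,4,True)[:,0]
    for a in ap: print("corner",a,ray(*a,0).round(4))
    return c0,n
if __name__=="__main__":
    c=dict(np.load("top0.npz")); meas(c)
    im=c["color"][120:240,240:380]; cv2.imwrite("pics/crop0.png",cv2.resize(im[...,::-1],None,fx=5,fy=5,interpolation=cv2.INTER_CUBIC)[:600,:700])
E
python3 meas.py
```

```text
plane c [0.615  0.0042 0.1744] n [0.3788 0.0323 0.9249] tilt 0.3899 downslope yaw -3.0566 rms 0.0007 3607
red [298.  197.3] [294 196   9   4  22] [0.541  0.0294 0.2136]
green [308.6 184.4] [307 183   4   4  15] [0.5787 0.0027 0.1915]
blackkey [309.5 198.3] [305 195  10   8  53] [ 0.536  -0.0014  0.2448]
blackkey [305. 214.] [305 214   1   1   1] [0.4948 0.0087 0.2613]
grey [312.7 153.4] [ 245  120  130  110 3240] [ 0.6704 -0.0063  0.1619]
grey [307.9 200.1] [288 184  37  31 615] [0.5338 0.0031 0.2175]
corner [359 130] [ 0.7519 -0.14    0.1234]
corner [371 211] [ 0.5083 -0.1615  0.2239]
corner [366 225] [ 0.4713 -0.1468  0.2386]
corner [256 229] [0.4551 0.1336 0.2354]
corner [250 221] [0.4755 0.1512 0.2265]
corner [253 136] [0.7272 0.17   0.1227]
```

View pics/crop0.png

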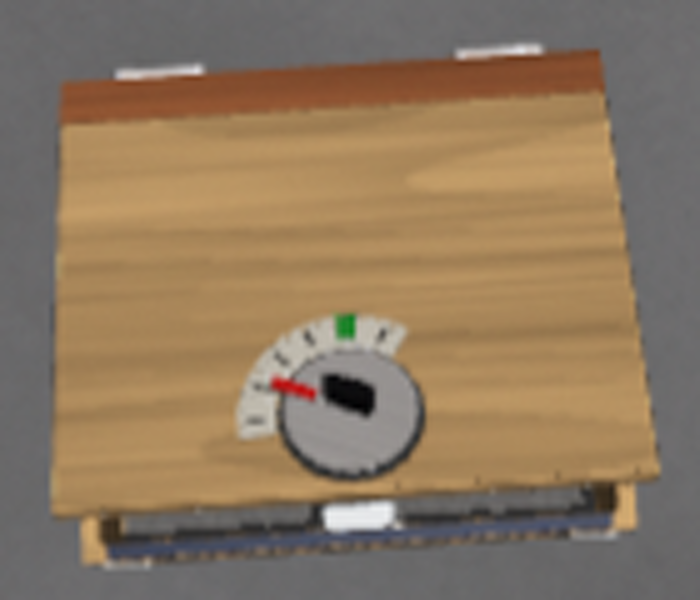

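Call:
drive_tool(rows=[[0,[0,0,-0.9],[0,0,0]],[0,[-0.71,-0.41,0],[0,0,0]],[0,[-0.71,-0.41,0],[0,0,0]],[0,[-0.71,-0.41,0],[0,0,0]],[0,[-0.71,-0.41,0],[0,0,0]],[0,[-0.71,-0.41,0],[0,0,0]],[0,[-0.71,-0.41,0],[0,0,0]],[0,[-0.71,-0.41,0],[0,0,0]],[0,[-0.71,-0.41,0],[0,0,0]],[0,[-0.71,-0.41,0],[0,0,-1]],[0,[0,0,0],[0,0,-1]],[0,[0,0,0],[0,0,-1]]])

```text
time: 1.6
position: [0.4746, 0.1177, 0.2987]
ee_rot: [-0.099, -3.139, 0.0]
contact_force: [-0.3, 0.1, -0.8]
width: 0.0005
finger_force: 0.0
```

```bash
cat > st.py <<'E'
from h import *
from scipy.spatial.transform import Rotation as R
s=r.sense(); M=R.from_rotvec(s["ee_rot"]).as_matrix()
print("t",s["time"],"j",s["joint_positions"].round(3),"p",s["position"].round(4),"\nx",M[:,0].round(3),"y",M[:,1].round(3),"z",M[:,2].round(3),"yhead",np.arctan2(M[1,1],M[0,1]).round(3),"F",s["contact_force"].round(2),"T",s["wrist_torque"].round(3),"w",s["width"].round(4),s["finger_force"])
import sys
if len(sys.argv)>3: print("units",(M.T@(np.array(sys.argv[1:4],float)-s["position"])/.06).round(2))
E
python3 st.py .5012 .0764 .245
```

```text
Traceback (most recent call last):
  File "st.py", line 4, in <module>
    print("t",s["time"],"j",s["joint_positions"].round(3),"p",s["position"].round(4),"\nx",M[:,0].round(3),"y",M[:,1].round(3),"z",M[:,2].round(3),"yhead",np.arctan2(M[1,1],M[0,1]).round(3),"F",s["contact_force"].round(2),"T",s["wrist_torque"].round(3),"w",s["width"].round(4),s["finger_force"])
                                                                                                                                                                                                                                                                 ^^^^^^^^^^^^^^^^
AttributeError: 'float' object has no attribute 'round'
```

```bash
sed -i 's/s\["width"\].round(4)/s["width"]/' st.py; python3 st.py .5012 .0764 .245
```

```text
t 1.6 j [0.243 0.065 0.01  1.517 0.    0.306] p [0.4746 0.1177 0.2987] 
x [-0.998  0.063  0.001] y [ 0.063  0.998 -0.   ] z [-0.001 -0.    -1.   ] yhead 1.508 F [-0.33  0.1  -0.81] T [-0.003  0.031 -0.042] w 0.0005292724004349416 0.0
units [-0.49 -0.66  0.89]
```

Call:
drive_tool(rows=[[0,[-0.5,-0.66,0.5],[0,0,0]],[0,[0,0,0.4],[0,0,0]],[0,[0,0,0.1],[0,0,0]],[0,[0,0,0.1],[0,0,0]],[0,[0.03,0,0.1],[0,0,0]],[0,[0.03,0,0.1],[0,0,0]],[0,[0.03,0,0.1],[0,0,0]],[0,[0.03,0,0.1],[0,0,0]],[0,[0.03,0,0.1],[0,0,0]],[0,[0.03,0,0.1],[0,0,0]],[0,[0.03,0,0.1],[0,0,0]],[0,[0.03,0,0.1],[0,0,0]]])

```text
time: 3.1
position: [0.4874, 0.0781, 0.1849]
ee_rot: [0.102, 3.14, 0.0]
contact_force: [0.2, 0.3, -0.2]
width: -0.0
finger_force: 0.2
```

```bash
python3 st.py .4779 .0745 .16
```

```text
t 3.1 j [ 0.159  0.073 -0.23   1.267  0.     0.224] p [0.4874 0.0781 0.1849] 
x [-0.998  0.065 -0.   ] y [0.065 0.998 0.   ] z [ 0.  0. -1.] yhead 1.506 F [ 0.19  0.26 -0.23] T [-0.04  -0.028 -0.018] w -3.508451609904572e-05 0.17989356187172234
units [ 0.15 -0.07  0.41]
```

Call:
drive_tool(rows=[[0,[0.03,0,0.1],[0,0,0]],[0,[0.03,0,0.1],[0,0,0]],[0,[0.03,0,0.08],[0,0,0]],[0,[0.02,0,0.06],[0,0,0]],[0,[0,0,0.04],[0,0,0]],[0,[0,0,0.03],[0,0,0]],[0,[0,0,0],[0,0,0]]])

```text
time: 3.98
position: [0.4808, 0.0785, 0.1606]
ee_rot: [-0.102, -3.14, 0.0]
contact_force: [-0.5, 0.1, 1.0]
width: -0.0
finger_force: 0.0
```

```bash
python3 - <<'E'
from meas import *
c=camera("top"); cv2.imwrite("pics/top1.png",cv2.resize(c["color"][110:240,230:390,::-1],None,fx=4,fy=4)); meas(c)
E
python3 st.py
```

```text
plane c [ 0.6232 -0.0147  0.1336] n [0.0916 0.0076 0.9958] tilt 0.092 downslope yaw -3.0591 rms 0.0009 3174
red [299.7 207.3] [296 206   8   4  18] [0.519  0.0266 0.1519]
green [309.5 193. ] [308 191   4   5  18] [5.610e-01 5.000e-04 1.412e-01]
blackkey [289.6 207.2] [285 186  10  44 213] [0.5169 0.0531 0.178 ]
blackkey [260.5 185.1] [245 182  26  14  56] [0.5764 0.1353 0.1719]
grey [319.6 148.3] [ 245  120  130  110 3239] [ 0.6914 -0.0255  0.1364]
grey [310.7 211.5] [294 198  31  27 517] [ 0.508  -0.0042  0.1531]
corner [359 131] [ 0.749  -0.1401  0.123 ]
corner [367 224] [ 0.4768 -0.1619  0.1482]
corner [293 229] [0.4585 0.0439 0.1483]
corner [254 183] [0.5868 0.1594 0.1356]
corner [253 138] [0.7211 0.1697 0.1232]
t 4.025 j [ 0.162  0.069 -0.289  1.213  0.     0.227] p [0.4809 0.0785 0.1607] 
x [-0.998  0.065 -0.   ] y [0.065 0.998 0.   ] z [ 0.  0. -1.] yhead 1.506 F [-1.15  0.19 -0.18] T [-0.003 -0.015  0.047] w 6.776444001633122e-05 0.0
```

View pics/top1.png

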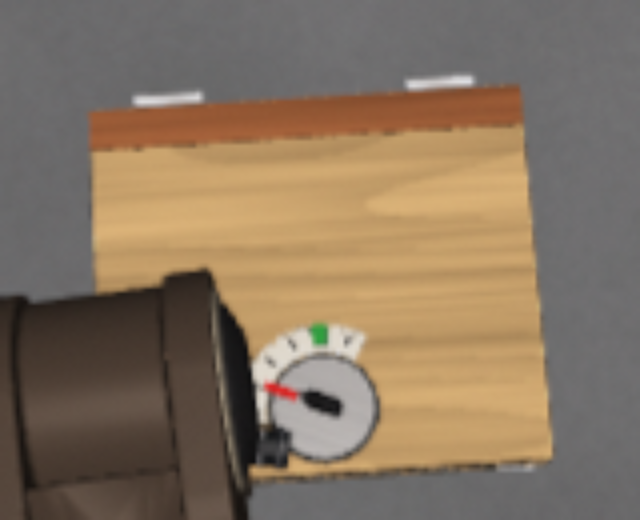

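The panel is down to about 0.092 rad, with the fingertip clear of the wheel. Wheel centre is at about (322,405) in the crop, pointer at (278,388), lock angle about 0.36.

Call:
drive_tool(rows=[[0,[0,0,0.05],[0,0,0]],[0,[0,0,0.04],[0,0,0]],[0,[0,0,0.03],[0,0,0]],[0,[0,0,0.02],[0,0,0]],[0,[0,0,0.015],[0,0,0]],[0,[0,0,0],[0,0,0]]])

```text
time: 4.78
position: [0.4809, 0.0785, 0.1514]
ee_rot: [0.102, 3.14, 0.0]
contact_force: [0.8, 0.9, 0.2]
width: -0.0001
finger_force: 0.0
```

Call:
drive_tool(rows=[[0,[0,0,0.015],[0,0,0]],[0,[0,0,0.015],[0,0,0]],[0,[0,0,0.015],[0,0,0]],[0,[0,0,0],[0,0,0]]])

```text
time: 5.28
position: [0.4809, 0.0785, 0.1486]
ee_rot: [-0.102, -3.14, 0.0]
contact_force: [-0.1, 0.0, 0.9]
width: 0.0002
finger_force: 0.0
```

Call:
drive_tool(rows=[[0,[0,0,0.015],[0,0,0]],[0,[0,0,0.015],[0,0,0]],[0,[0,0,0],[0,0,0]]])

```text
time: 5.65
position: [0.4808, 0.0785, 0.1468]
ee_rot: [-0.102, -3.14, 0.0]
contact_force: [0.5, 0.4, 0.7]
width: -0.0002
finger_force: 0.0
```

Call:
drive_tool(rows=[[0,[0,0,0.015],[0,0,0]],[0,[0,0,0.015],[0,0,0]],[0,[0,0,0],[0,0,0]]])

```text
time: 6.02
position: [0.4808, 0.0785, 0.1453]
ee_rot: [0.102, 3.14, 0.0]
contact_force: [0.2, 0.1, 1.8]
width: -0.0
finger_force: 1.5
```

Call:
drive_tool(rows=[[0,[0,0,0.015],[0,0,0]],[0,[0,0,0.015],[0,0,0]],[0,[0,0,0],[0,0,0]]])

```text
time: 6.4
position: [0.4807, 0.0785, 0.1437]
ee_rot: [0.102, 3.14, 0.0]
contact_force: [-2.7, 0.1, 6.5]
width: 0.0003
finger_force: 3.1
```

Call:
drive_tool(rows=[[0,[0,0,0.01],[0,0,0]],[0,[0,0,0],[0,0,0]],[0,[0,0,0],[0,0,0]]])

```text
time: 6.78
position: [0.4807, 0.0785, 0.1433]
ee_rot: [0.102, 3.14, 0.0]
contact_force: [-3.3, -0.3, 6.9]
width: -0.0001
finger_force: 3.8
```

Call:
drive_tool(rows=[[0,[0,0,-0.2],[0,0,0]],[0,[0,0,-0.8],[0,0,0]],[0,[0,0,-0.3],[0,0,-1]],[30,[0,0,0],[0,0,-1]],[30,[0,0,0],[0,0,-1]],[30,[0,0,0],[0,0,-1]],[30,[0,0,0],[0,0,-1]],[30,[0,0,0],[0,0,-1]],[30,[0,0,0],[0,0,-1]],[30,[0,0,0],[0,0,-1]],[30,[0,0,0],[0,0,-1]],[30,[0,0,0],[0,0,-1]]])

```text
time: 8.28
position: [0.4811, 0.0785, 0.221]
ee_rot: [-1.694, 2.645, -0.0]
contact_force: [-0.3, 0.1, 1.3]
width: 0.0256
finger_force: 0.0
```

```bash
python3 - <<'E'
from meas import *
c=camera("top"); meas(c)
E
python3 st.py .508 -.003 .215
```

```text
plane c [ 0.6237 -0.0191  0.1267] n [0.0342 0.0021 0.9994] tilt 0.0343 downslope yaw -3.0812 rms 0.001 3248
red [299.4 208.2] [296 207   8   4  16] [0.5173 0.0278 0.1393]
green [309.6 193.9] [308 192   4   5  17] [5.594e-01 3.000e-04 1.309e-01]
blackkey [286.9 203.8] [281 181  11  49 274] [0.5271 0.0618 0.1649]
blackkey [258.2 179.7] [245 176  21  16  54] [0.5928 0.1437 0.1625]
grey [321.1 148.4] [ 245  120  130  110 3232] [ 0.692  -0.03    0.1334]
grey [309.5 209.9] [297 199  28  27 219] [ 0.5134 -0.0006  0.1395]
corner [359 131] [ 0.7491 -0.1401  0.1227]
corner [366 225] [ 0.4744 -0.1613  0.1321]
corner [291 229] [0.4586 0.0504 0.1322]
corner [254 176] [0.6083 0.1616 0.1269]
corner [252 138] [0.7211 0.1726 0.123 ]
t 8.325 j [ 0.162  0.056 -0.17   1.345 -0.    -0.981] p [0.4811 0.0785 0.221 ] 
x [-0.415 -0.91  -0.   ] y [-0.91   0.415 -0.   ] z [ 0.  0. -1.] yhead 2.713 F [-0.5  -0.11 -1.24] T [ 0.062 -0.018 -0.015] w 0.02550347429042297 0.0
units [ 1.05 -0.97  0.1 ]
```

Call:
drive_tool(rows=[[50,[0.53,-0.5,0],[0,0,0]],[50,[0.52,-0.49,0],[0,0,0]],[50,[0,0,0.2],[0,0,-0.6]],[50,[0,0,0],[0,0,-0.6]],[50,[0,0,0],[0,0,0]]])

```text
time: 8.95
position: [0.5083, -0.0039, 0.2088]
ee_rot: [1.872, -2.523, 0.0]
contact_force: [0.7, 0.9, -0.4]
width: 0.0425
finger_force: 0.0
```

```bash
python3 - <<'E'
from h import *
c=camera("side"); cv2.imwrite("pics/side2.png",cv2.resize(c["color"][100:280,240:440,::-1],None,fx=3,fy=3,interpolation=cv2.INTER_CUBIC))
E
python3 st.py .509 -.0035 .163
```

```text
t 9.0 j [-0.007  0.096 -0.152  1.322 -0.    -1.284] p [ 0.5083 -0.0037  0.2089] 
x [-0.29  -0.957 -0.   ] y [-0.957  0.29  -0.   ] z [ 0. -0. -1.] yhead 2.848 F [ 0.51 -0.29 -0.49] T [-0.035 -0.037 -0.066] w 0.04255749042655664 0.0
units [-0.01 -0.01  0.76]
```

View pics/side2.png

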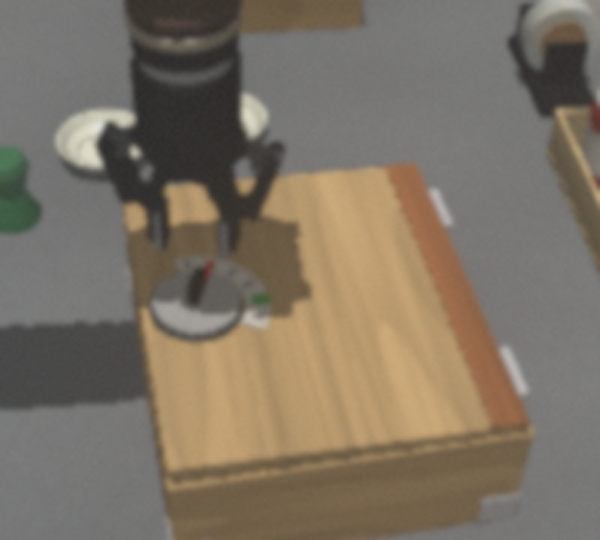

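The panel is down and the fingers straddle the key: tips at (160,235) and (230,240), key at (198,285).

Call:
drive_tool(rows=[[50,[0,0,0.4],[0,0,0]],[50,[0,0,0.3],[0,0,0]],[50,[0,0,0.15],[0,0,0]],[50,[0,0,0],[0,0,0]]])

```text
time: 9.5
position: [0.5079, -0.0036, 0.1575]
ee_rot: [1.874, -2.521, -0.001]
contact_force: [0.0, -0.6, 0.5]
width: 0.0426
finger_force: 0.0
```

Call:
drive_tool(rows=[[25,[0,0,0],[0,0,0]],[18,[0,0,0],[0,0,0]],[5,[0,0,0],[0,0,0]],[5,[0,0,0],[0,0,0]],[5,[0,0,0],[0,0,0]]])

```text
time: 10.12
position: [0.5084, -0.0037, 0.1581]
ee_rot: [-1.875, 2.52, -0.001]
contact_force: [-0.3, -0.3, 3.7]
width: 0.0086
finger_force: 60.0
```

```bash
python3 st.py
```

```text
t 10.125 j [-0.007  0.108 -0.251  1.211  0.    -1.286] p [ 0.5084 -0.0037  0.1581] 
x [-0.288 -0.958 -0.   ] y [-0.958  0.288 -0.001] z [ 0.001  0.    -1.   ] yhead 2.85 F [-0.28 -0.27  3.7 ] T [ 0.101  0.401 -0.014] w 0.008640334220413765 59.98578608036041
```

Call:
drive_tool(rows=[[5,[0,0,0.02],[0,0,0]],[5,[0,0,0.02],[0,0,0]],[5,[0,0,0],[0,0,0]]])

```text
time: 10.5
position: [0.5081, -0.0037, 0.1561]
ee_rot: [-1.875, 2.52, -0.001]
contact_force: [-2.8, 0.2, 9.2]
width: 0.0087
finger_force: 60.4
```

Call:
drive_tool(rows=[[5,[0,0,0.02],[0,0,0]],[5,[0,0,0],[0,0,0]],[5,[0,0,0],[0,0,0]]])

```text
time: 10.88
position: [0.5081, -0.0037, 0.1554]
ee_rot: [-1.874, 2.52, -0.001]
contact_force: [-3.2, 0.2, 12.0]
width: 0.0087
finger_force: 60.7
```

Call:
drive_tool(rows=[[5,[0,0,0.015],[0,0,0]],[5,[0,0,0],[0,0,0]],[5,[0,0,0],[0,0,0]]])

```text
time: 11.25
position: [0.508, -0.0037, 0.1549]
ee_rot: [-1.874, 2.52, -0.001]
contact_force: [-5.0, -0.9, 14.5]
width: 0.0087
finger_force: 61.1
```

Call:
drive_tool(rows=[[5,[0,0,0.01],[0,0,0]],[5,[0,0,0],[0,0,0]],[5,[0,0,0],[0,0,0]]])

```text
time: 11.62
position: [0.508, -0.0037, 0.1547]
ee_rot: [-1.874, 2.52, -0.002]
contact_force: [-6.7, 0.5, 16.9]
width: 0.0086
finger_force: 61.6
```

Call:
drive_tool(rows=[[5,[0,0,0],[0,0,0.3]],[5,[0,0,0],[0,0,0.3]],[5,[0,0,0],[0,0,0.3]],[5,[0,0,0],[0,0,0.3]],[5,[0,0,0],[0,0,0]]])

```text
time: 12.25
position: [0.508, -0.0037, 0.1547]
ee_rot: [-1.688, 2.648, -0.002]
contact_force: [-6.8, -0.8, 17.3]
width: 0.0086
finger_force: 61.5
```

```bash
python3 st.py
```

```text
t 12.25 j [-0.007  0.108 -0.258  1.203 -0.    -1.142] p [ 0.508  -0.0037  0.1547] 
x [-0.422 -0.906 -0.001] y [-0.906  0.422 -0.002] z [ 0.002 -0.    -1.   ] yhead 2.706 F [-6.78 -0.82 17.27] T [ 0.072  1.552 -0.028] w 0.008550504937250573 61.454665660858154
```

Call:
drive_tool(rows=[[5,[0,0,0.006],[0,0,0]],[5,[0,0,0],[0,0,0.3]],[5,[0,0,0],[0,0,0.3]],[5,[0,0,0],[0,0,0.3]],[5,[0,0,0],[0,0,0]]])

```text
time: 12.88
position: [0.5079, -0.0037, 0.1547]
ee_rot: [-1.542, 2.735, -0.002]
contact_force: [-6.6, -0.1, 20.2]
width: 0.0087
finger_force: 61.8
```

```bash
python3 st.py
```

```text
t 12.875 j [-0.007  0.108 -0.259  1.202 -0.    -1.034] p [ 0.5079 -0.0037  0.1547] 
x [-0.518 -0.856 -0.001] y [-0.856  0.518 -0.002] z [ 0.002 -0.    -1.   ] yhead 2.598 F [-6.65 -0.07 20.18] T [ 0.085  1.784 -0.019] w 0.008662885366481854 61.753742694854736
```

Call:
drive_tool(rows=[[5,[0,0,0],[0,0,0.25]],[5,[0,0,0],[0,0,0.25]],[5,[0,0,0],[0,0,0]]])

```text
time: 13.25
position: [0.508, -0.0037, 0.1547]
ee_rot: [-1.46, 2.78, -0.002]
contact_force: [-7.6, -0.3, 19.9]
width: 0.0085
finger_force: 61.7
```

```bash
python3 st.py
```

```text
t 13.25 j [-0.007  0.108 -0.259  1.202 -0.    -0.974] p [ 0.508  -0.0037  0.1547] 
x [-0.568 -0.823 -0.001] y [-0.823  0.568 -0.002] z [ 0.002 -0.    -1.   ] yhead 2.538 F [-7.56 -0.35 19.87] T [-0.02   1.713 -0.021] w 0.00850582561340623 61.736703515052795
```

Call:
drive_tool(rows=[[5,[0,0,0],[0,0,0.25]],[5,[0,0,0],[0,0,0.25]],[5,[0,0,0],[0,0,0.25]],[5,[0,0,0],[0,0,0]]])

```text
time: 13.75
position: [0.508, -0.0038, 0.1547]
ee_rot: [-1.333, 2.843, -0.002]
contact_force: [-8.0, -0.6, 20.6]
width: 0.0085
finger_force: 61.7
```

```bash
python3 st.py
```

```text
t 13.75 j [-0.007  0.108 -0.259  1.202 -0.    -0.884] p [ 0.508  -0.0038  0.1547] 
x [-0.64  -0.769 -0.001] y [-0.769  0.64  -0.002] z [ 0.002 -0.    -1.   ] yhead 2.448 F [-8.05 -0.59 20.6 ] T [ 0.032  1.766 -0.018] w 0.008461050166897048 61.70654118061066
```

Call:
drive_tool(rows=[[5,[0,0,0],[0,0,0.4]],[5,[0,0,0],[0,0,0.4]],[5,[0,0,0],[0,0,0.4]],[5,[0,0,0],[0,0,0.4]],[5,[0,0,0],[0,0,0.4]],[5,[0,0,0],[0,0,0.4]],[5,[0,0,0],[0,0,0]]])

```text
time: 14.62
position: [0.5079, -0.0037, 0.1547]
ee_rot: [-0.911, 3.005, -0.001]
contact_force: [-8.0, -0.2, 19.8]
width: 0.0084
finger_force: 61.6
```

```bash
python3 st.py
```

```text
t 14.625 j [-0.007  0.108 -0.259  1.202 -0.    -0.596] p [ 0.5079 -0.0037  0.1547] 
x [-0.832 -0.555 -0.001] y [-0.555  0.832 -0.001] z [ 0.002 -0.    -1.   ] yhead 2.16 F [-7.95 -0.23 19.82] T [-0.059  1.814 -0.053] w 0.00837577998558186 61.603370904922485
```

Call:
drive_tool(rows=[[5,[0,0,0],[0,0,0.5]],[5,[0,0,0],[0,0,0.5]],[5,[0,0,0],[0,0,0.5]],[5,[0,0,0],[0,0,0.5]],[5,[0,0,0],[0,0,0.5]],[5,[0,0,0],[0,0,0.5]],[5,[0,0,0],[0,0,0.5]],[5,[0,0,0],[0,0,0.5]],[5,[0,0,0],[0,0,0.2]],[5,[0,0,0],[0,0,0]]])

```text
time: 15.88
position: [0.5078, -0.0037, 0.1547]
ee_rot: [-0.134, 3.137, -0.001]
contact_force: [-8.3, 0.3, 20.0]
width: 0.0087
finger_force: 61.5
```

```bash
python3 st.py
```

```text
t 15.875 j [-0.007  0.108 -0.259  1.203 -0.    -0.092] p [ 0.5078 -0.0037  0.1547] 
x [-0.996 -0.085 -0.002] y [-0.085  0.996 -0.   ] z [ 0.002 -0.    -1.   ] yhead 1.656 F [-8.28  0.32 20.  ] T [-0.144  1.855 -0.036] w 0.008705537964935488 61.50687575340271
```

Call:
drive_tool(rows=[[5,[0,0,-0.02],[0,0,0]],[5,[0,0,-0.02],[0,0,0]],[5,[0,0,0],[0,0,0]]])

```text
time: 16.25
position: [0.5077, -0.0037, 0.1553]
ee_rot: [0.134, -3.139, 0.0]
contact_force: [-4.4, 1.2, 8.9]
width: 0.0084
finger_force: 59.7
```

Call:
drive_tool(rows=[[5,[0,0,-0.01],[0,0,0]],[5,[0,0,-0.01],[0,0,0]],[5,[0,0,0],[0,0,0]]])

```text
time: 16.62
position: [0.5077, -0.0037, 0.1554]
ee_rot: [0.134, -3.138, 0.0]
contact_force: [-2.3, 0.2, 1.2]
width: 0.009
finger_force: 58.8
```

Lock is holding: z hardly rose while the force vanished. I'll release and retreat.

Call:
drive_tool(rows=[[15,[0,0,0],[0,0,0]],[30,[0,0,0],[0,0,0]],[50,[0,0,0],[0,0,0]],[50,[0,0,0],[0,0,0]],[50,[0,0,-0.3],[0,0,0]],[50,[0,0,-0.6],[0,0,0]],[50,[0,0,-1],[0,0,0]],[50,[0.5,0,-0.8],[0,0,0]],[50,[1,0,0],[0,0,0]],[50,[1,0,0],[0,0,0]],[50,[1,0,0],[0,0,0]],[50,[0,0,0],[0,0,0]]])

```text
time: 18.12
position: [0.2959, -0.0217, 0.319]
ee_rot: [-0.132, 3.136, -0.001]
contact_force: [0.8, 0.1, -0.1]
width: 0.0425
finger_force: 0.0
```

```bash
python3 - <<'E'
from meas import *
c=camera("top"); meas(c); cv2.imwrite("pics/top3.png",cv2.resize(c["color"][110:240,230:390,::-1],None,fx=4,fy=4))
E
python3 st.py
```

```text
plane c [0.6156 0.0024 0.1253] n [0.0209 0.0011 0.9998] tilt 0.0209 downslope yaw -3.0881 rms 0.0009 4257
red [310.  201.2] [309 198   3   8  18] [ 0.5382 -0.0014  0.1359]
green [309.7 194.1] [308 192   4   5  16] [0.5593 0.     0.1284]
blackkey [310.1 211.5] [309 208   3   9  24] [ 0.5073 -0.0026  0.1625]
grey [311.3 156.3] [ 245  120  130  110 3766] [ 0.6682 -0.0021  0.1332]
grey [308.4 210.5] [297 198  27  28 232] [0.5118 0.0024 0.1364]
corner [359 131] [ 0.7491 -0.1401  0.1226]
corner [366 225] [ 0.4745 -0.1618  0.1284]
corner [256 229] [0.4564 0.1499 0.1284]
corner [252 138] [0.7211 0.1726 0.1229]
t 18.175 j [-0.073 -0.289 -0.254  1.602  0.    -0.157] p [ 0.2979 -0.0216  0.3187] 
x [-0.996 -0.084 -0.003] y [-0.084  0.996 -0.001] z [ 0.003 -0.    -1.   ] yhead 1.655 F [-0.23  0.73  0.14] T [-0.002 -0.044  0.009] w 0.0427789871263589 0.0
```

View pics/top3.png

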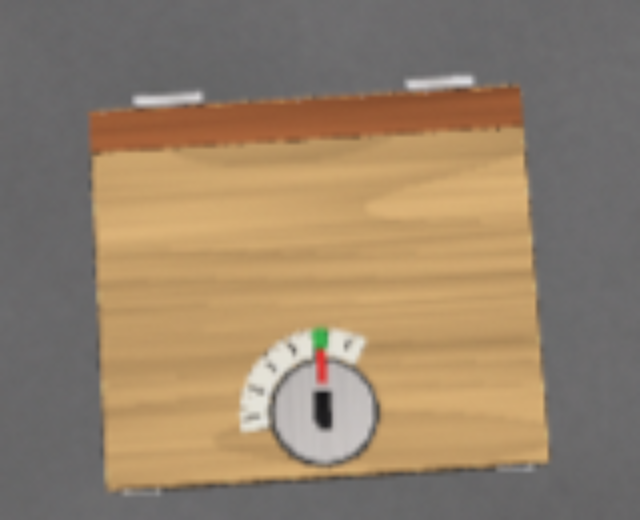

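The red pointer (320,365) is in line with the green mark (320,338), the panel stays at about 0.021 rad, and the arm is clear. I'll hand it in.

```bash
python3 -c "
from rig import r
print(r.sign_off())"
```

```text
the job is handed in; nothing more can be done
None
```

The case is shut and locked: the red pointer sits on the green mark, the lock holds the panel at about 0.021 rad with the arm clear, and the job is handed in at about 18 s; no verdict was returned.

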